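# Set up the folding crate and rack the kiln posts

### The arm

A 7-joint arm with a two-finger parallel gripper is mounted at the origin on a cart in front of the work surface, level with it; the furniture and walls round the work are solid. World frame = base frame: x ahead of the robot, y to its left, z up, the work surface at z = 0. Lengths are in mm, angles in degrees, forces in N, time in s.
With the tool pointing down it reaches from about 400 to 925 mm from the base axis. Payload 5.6 kg.
Tool frame: the origin (TCP) lies at the very end of the fingers, on their centre line; the grasp point (between the pads) lies 19 mm behind it (tcp_to_grasp is the distance from the TCP to the grasp point, in mm); z points along the fingers, y is the line along which they close (so a half turn about z gives the same grasp; the last joint's range is limited). The gripper opens to 85 mm and grips with 20 to 120 N. Pads are 22 mm wide; open, the fingers measure 114 mm over their backs; the gripper's body (76 mm by 85 mm) begins 54 mm behind the grasp point. The pads swing forward as they close: fully open they stand 13 mm farther back than shut.
Start: joints at [-70.302, 26.786, -0.665, 91.828, 0.344, 61.387, -3.226], TCP at [245.237, 601.969, 231.29] pointing down, gripper open.
Joint ranges: [-144.91, 144.91], [-17.63, 115.5], [-89.93, 88.59], [15.96, 139.68], [-74.01, 254.01], [8.47, 105.57], [-167.45, 167.45]. Speed limits (degrees/s): [147.25, 147.25, 180, 180, 180, 180, 180].

### API

Orientations are given as a 3x3 rotation matrix whose columns are the frame's x, y, z axes.
In Python, from rig import * gives the robot as it stands.
- The arm moves only by the tool move_arm, never from a script. Its argument "deltas" is a list of rows, each a list of 7 numbers: the turn, a rotation vector about the world's x, y, z in units of 8 degrees (1.0 is 8 degrees), then the shift along the world's x, y, z in units of 60 mm (1.0 is 60 mm), then the closure, from 0 (fully open) to 1 (shut). In form: [[ax, ay, az, tx, ty, tz, hand], ...]. A call has 1 to 10 rows; each row shifts and turns the commanded pose from where the row before left it; what a row does not reach is not made up. A row lasts 1/8 s, in which the tool goes at most 62.5 mm and 10.7 degrees, less where a joint would pass 70% of its speed; a pose out of reach is approached as far as the arm can. A call is refused whole if a number of a shift passes 1 or a number of a turn 1, either way. A call with a gripper value outside its range is refused whole. The fingers move at their own pace and stop on an object; "grip_force" is the grip in N (left out, the last holds). Time passes only in rows, so rows that do not move let the fingers close. It gives the time, the measured TCP pose, the force, the opening and the grip force at its end, in the units of the state.
- get_obs(): the state, without advancing time (a new reading comes with each control period).
- grab_frame(name): name is "scene" or "top" or "wrist"; returns the picture (480x640x3 uint8, red, green, blue); there is no depth.
- camera_params(name): a dict with "intrinsics" (3x3 intrinsics, pixels), "world_from_camera" (4x4, takes a point from camera to world coordinates). Camera axes: x right, y down, z forward; pixel columns grow to the right and rows downward; lengths in mm; the calibration is good to about 2 mm. A picture is of the moment at which its call begins: read the wrist's pose just before it. camera_params takes no time and is no camera call; for the wrist camera it gives the pose at the moment of the call.
- finish_job(): hands the job in; it is judged then, once.
Trained networks look in the newest picture that a camera, given by its name, has taken for a name from the list of things; names that differ only in an ending like _2 or _b are one class to them, and where a whole thing is asked for, a point or a joint stands for the part that bears it (a point fixed in the world has none). Each returns a list of dicts, best first, with "confidence" (0 to 1); they miss things now and then, are a little off and sometimes report something else, mostly with a low value. They report only what shows in the picture. A call takes as long as a camera call. They do not tell look-alikes from the thing itself.
- silhouettes(camera, target): "mask" (480x640 bool, what is visible of it) and "point" ([column, row] in pixels, amid what is visible of it).
- landmark_of(camera, target): "point" ([column, row] in pixels: a listed point, or the origin of a listed thing).
The state is a dict: "t": time; "joint_positions": joint angles; "joint_vel": joint speeds; "joint_torque": joint torques, N m; "ee_pos": TCP position; "eef_rot": TCP orientation; "ft_force": force on the tool from outside, world axes, zero at the start; "ft_torque": the same for the moment, N m; "width": finger opening in mm; "grip_force": force on a finger pad.
Only numpy, scipy, OpenCV 4.12 (cv2) and the standard library are available. Lean on these libraries where they do the work, as an engineer would, in place of code of your own. Each camera call takes 0.05 s, during which the arm holds its last target. There are 200 camera calls.

### The job

First raise the crate's two folded end walls fully upright; next stand the shortest kiln post, which lies on its side, on end on the table and let go of it, because a tilted hand does not fit between the crate's walls. Then set the three posts upright into the three bays of the crate's floor in order of height, the tallest at the left end as the robot sees it and the shortest at the right, each down on the floor and square with its bay. Do not topple the two posts that stand already, and leave the other things on the table where they are.

Things in the scene. Friction and masses are not known exactly. Their poses are not given: they have to be found in the camera images.
- crate: Open plywood crate, fixed, 142 (x) x 162 (y) mm. Origin: centre of its underside; x away from the robot, y along the row to the robot's left, z up. Long sides already up at x = +-(62..71) mm, top at z = 58 mm. Floor top at z = 8 mm with three 40 x 40 mm bays along y, framed by battens 4 mm wide and 6 mm high. End walls hinged at y = +-76 mm, at the start folded inward over the floor.
- bay_left (a point): Centre of the left bay on the floor's top, 8 mm above the table; axes as the crate's. Bay 40 x 40 mm, battens 6 mm high.
- bay_mid (a point): The same for the middle bay, 44 mm from the outer ones.
- bay_right (a point): The same for the right bay.
- wall_left (a joint): Angle of the left end wall: 0 = folded flat inward over the floor, 1.571 = upright against its stop. The stiff hinge stays wherever it is left. Wall 120 x 50 x 8 mm, its far edge 52 mm from the hinge.
- wall_right (a joint): The same for the right end wall.
- wall_left_handle (a point): Middle of the left wall's steel bar handle: 8 mm round bar along the crate's x, 60 mm between its legs, 34 mm along the wall from the hinge and 38 mm off the wall's middle plane. It points up while the wall is folded and outward (+y of the crate) when the wall is up.
- wall_right_handle (a point): The same for the right wall; it points to -y of the crate when the wall is up.
- wall_left_hinge (a point): Middle of the left wall's hinge line, which runs along the crate's x, 20 mm above the table.
- wall_right_hinge (a point): The same for the right wall.
- post_tall: buff fired-clay kiln post, 30 x 30 mm square with a dark 13 mm bore showing at both ends, 85 mm long, standing on end; origin at its centre, z along its length.
- post_medium: buff fired-clay kiln post, 30 x 30 mm square with a dark 13 mm bore showing at both ends, 70 mm long, standing on end; origin at its centre, z along its length.
- post_short: buff fired-clay kiln post, 30 x 30 mm square with a dark 13 mm bore showing at both ends, 55 mm long, lying on its side at the start; origin at its centre, x along its length (either end may be up).
- spool: Bystander: wooden thread spool lying down, 36 x 29 x 29 mm; origin at the middle of its underside.
- cup: Bystander: small clay-coloured cup, 57 mm wide, 58 mm high; origin at the middle of its underside.
- rib: Bystander: flat wooden shaping rib, 103 x 49 x 4 mm; origin at the middle of its underside.
There are look-alikes about, which are no part of the job. Leave any orange or yellow look-alike of the post_short alone.

How it is judged:
By the outcome, as a careful person would: the job done as asked, in the order asked, and still so for the second after the job is handed in, with the robot touching nothing.
It also fails if it takes over 72 s, if anything falls off the work surface, if the arm or the gripper's body presses on something with over 40 N, if the wrist force passes 120 N, or if a joint passes its speed limit or range.

## Working session

There is one attempt and no reset: what is moved stays moved. The work goes in short steps, Python scripts to look and compute and a tool call to move; the robot and the scene stay as the last step left them, time stands still between calls to the robot, and variables do not carry over. Pictures are saved under pics/ and viewed, at most 12 in all, crops included, and the job is handed in when it is done.

Besides the shell and the picture viewer there is one more tool, called after "Call:" in YAML: its name, and indented under it one key for each argument. move_arm: Moves the arm, as the interface text tells. Its arguments: {"type":"object","properties":{"deltas":{"type":"array"},"grip_force":{"type":"number"}},"required":["deltas"]}

```bash
ls; mkdir -p pics; cat > h.py <<'E'
from rig import *
import numpy as np, cv2
def save(cam,name):
    im=grab_frame(cam); cv2.imwrite(f'pics/{name}.png',cv2.cvtColor(im,cv2.COLOR_RGB2BGR)); return im
def onplane(cam,px,z):
    p=camera_params(cam);K=np.array(p['intrinsics']);T=np.array(p['world_from_camera'])
    d=T[:3,:3]@np.linalg.solve(K,[px[0],px[1],1]);o=T[:3,3]
    return o+d*(z-o[2])/d[2]
def proj(cam,P):
    p=camera_params(cam);K=np.array(p['intrinsics']);T=np.linalg.inv(np.array(p['world_from_camera']))
    q=K@(T[:3,:3]@np.array(P,float)+T[:3,3]);return q[:2]/q[2]
def tri(obs):
    A=np.zeros((3,3));b=np.zeros(3)
    for cam,px in obs:
        p=camera_params(cam);K=np.array(p['intrinsics']);T=np.array(p['world_from_camera'])
        d=T[:3,:3]@np.linalg.solve(K,[px[0],px[1],1]);d/=np.linalg.norm(d);M=np.eye(3)-np.outer(d,d);A+=M;b+=M@T[:3,3]
    return np.linalg.solve(A,b)
E
python3 - <<'E'
from h import *
np.set_printoptions(precision=1,suppress=True)
for c in ['top','scene']:
    save(c,c+'0'); print(c,np.array(camera_params(c)['world_from_camera']))
    for n in ['crate','bay_left','bay_mid','bay_right','wall_left_handle','wall_right_handle','wall_left_hinge','wall_right_hinge','post_tall','post_medium','post_short','spool','cup','rib']:
        print(n,[(np.round(r['point']),round(r['confidence'],2)) for r in landmark_of(c,n)])
o=get_obs();print(o['t'],o['eef_rot'],o['width'])
E
```

```text
pics
top [[   0.    -1.     0.1  395.3]
 [  -1.    -0.     0.   -89.4]
 [  -0.    -0.1   -1.  1188. ]
 [   0.     0.     0.     1. ]]
crate [(array([240., 248.]), 0.73), (array([253., 242.]), 0.72)]
bay_left [(array([222., 246.]), 0.69)]
bay_mid [(array([234., 250.]), 0.79), (array([205., 248.]), 0.67), (array([454., 250.]), 0.54)]
bay_right []
wall_left_handle [(array([214., 245.]), 0.58), (array([208., 248.]), 0.42), (array([235., 246.]), 0.19)]
wall_right_handle [(array([252., 243.]), 0.79)]
wall_left_hinge [(array([205., 249.]), 0.75)]
wall_right_hinge [(array([267., 244.]), 0.63), (array([207., 250.]), 0.53)]
post_tall [(array([439., 303.]), 0.55)]
post_medium [(array([394., 242.]), 0.46)]
post_short [(array([290., 309.]), 0.85), (array([364., 278.]), 0.82), (array([329., 251.]), 0.66), (array([406., 291.]), 0.62)]
spool [(array([455., 248.]), 0.7), (array([206., 247.]), 0.44)]
cup [(array([309., 201.]), 0.69), (array([344., 213.]), 0.37)]
rib [(array([343., 211.]), 0.94), (array([308., 201.]), 0.72), (array([438., 300.]), 0.6)]
scene [[   0.8   -0.5    0.4  194.4]
 [  -0.6   -0
[... 285 characters left out ...]
y([328., 318.]), 0.32)]
wall_right_handle [(array([280., 203.]), 0.95), (array([378., 266.]), 0.73)]
wall_left_hinge [(array([245., 183.]), 0.78)]
wall_right_hinge [(array([284., 220.]), 0.76)]
post_tall [(array([384., 414.]), 0.86)]
post_medium [(array([401., 321.]), 0.77)]
post_short [(array([352., 368.]), 0.73), (array([278., 199.]), 0.67), (array([326., 273.]), 0.62), (array([241., 278.]), 0.61), (array([325., 321.]), 0.59)]
spool [(array([450., 392.]), 0.81), (array([277., 203.]), 0.54)]
cup [(array([279., 203.]), 0.71), (array([359., 224.]), 0.64)]
rib [(array([378., 262.]), 0.79), (array([262., 210.]), 0.44)]
1.5 [[-0.9  0.4  0. ]
 [ 0.4  0.9  0. ]
 [-0.   0.  -1. ]] 85.74611828293057
```

```bash
python3 - <<'E'
import cv2
a=cv2.imread('pics/top0.png')[180:330,190:480];cv2.imwrite('pics/top0c.png',cv2.resize(a,(795,411),interpolation=cv2.INTER_CUBIC))
b=cv2.imread('pics/scene0.png')[150:450,200:500];cv2.imwrite('pics/scene0c.png',cv2.resize(b,(600,600),interpolation=cv2.INTER_CUBIC))
E
```

```text
(no output)
```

View pics/top0c.png

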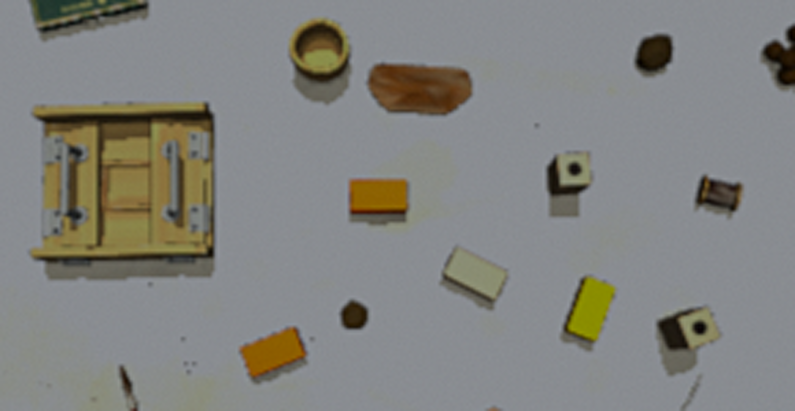

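View pics/scene0c.png

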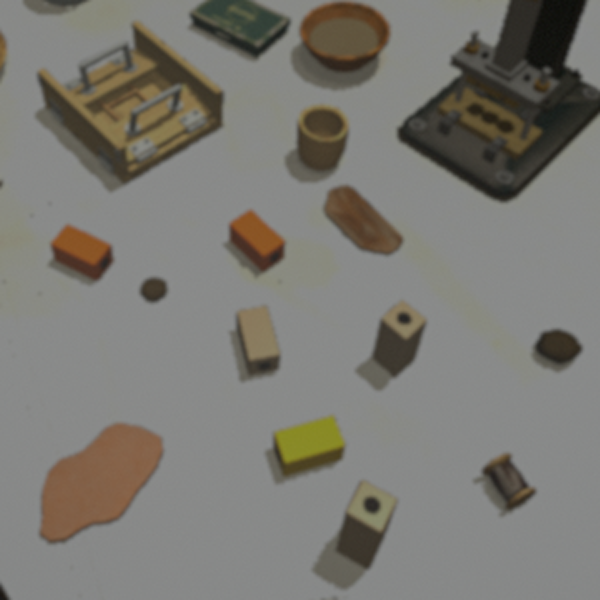

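```bash
python3 - <<'E'
from h import *
np.set_printoptions(precision=1,suppress=True)
grab_frame('top')
print(np.array(camera_params('top')['intrinsics']))
print(np.array(camera_params('wrist')['world_from_camera']),np.array(camera_params('wrist')['intrinsics'])[0])
o=get_obs();print(o['t'],o['ee_pos'],o['eef_rot'])
for n,z in [('post_short',30),('post_medium',70),('post_tall',85),('crate',58)]:
    for r in silhouettes('top',n):
        m=r['mask'].astype(np.uint8);rc=cv2.minAreaRect(np.argwhere(m)[:,::-1].astype(np.float32))
        c=np.array([onplane('top',p,z)[:2] for p in cv2.boxPoints(rc)])
        print(n,round(r['confidence'],2),np.round(r['point']),c.mean(0),'edges',[(round(np.hypot(*v),1),round(np.degrees(np.arctan2(v[1],v[0])),1)) for v in (c[1]-c[0],c[2]-c[1])])
for n,a,b in [('tall',(442,299.3),(384,414)),]:
    print(n,tri([('scene',b)]*1+[('top',a)]))
# bore tops
print('tall',onplane('top',(190+700/2.741,180+327/2.741),85), tri([('top',(190+700/2.741,180+327/2.741)),('scene',(200+372/2,150+505/2))]))
print('med',onplane('top',(190+575/2.741,180+169/2.741),70), tri([('top',(190+575/2.741,180+169/2.741)),('scene',(200+404/2,150+319/2))]))
print('handR',tri([('top',(252,243)),('scene',(280,203))]),'handL',tri([('top',(213.5,245)),('scene',(251,176))]))
print('hingeR',onplane('top',(267,244),20),'hingeL',onplane('top',(205,249),20))
for n in ['bay_left','bay_mid','bay_right','crate','wall_left_hinge','wall_right_hinge']:
    pass
E
```

```text
[[450.7   0.  321.9]
 [  0.  450.7 243.8]
 [  0.    0.    1. ]]
[[  0.4   0.9   0.3 181.7]
 [  0.9  -0.4  -0.1 628.6]
 [ -0.    0.3  -1.  374. ]
 [  0.    0.    0.    1. ]] [400.5   0.  325.8]
1.55 [245.2 602.  231.3] [[-0.9  0.4  0. ]
 [ 0.4  0.9  0. ]
 [-0.   0.  -1. ]]
post_short 0.85 [329. 250.] [553.6 -91.5] edges [(np.float64(49.3), np.float64(-89.1)), (np.float64(28.8), np.float64(-179.3))]
post_short 0.84 [290. 309.] [404.4   4.8] edges [(np.float64(52.8), np.float64(-67.3)), (np.float64(27.8), np.float64(-156.7))]
post_short 0.59 [363. 279.] [ 480.4 -181.4] edges [(np.float64(33.5), np.float64(-26.0)), (np.float64(56.0), np.float64(-115.9))]
post_short 0.57 [402. 295.] [ 449.1 -289.3] edges [(np.float64(57.7), np.float64(-20.9)), (np.float64(34.7), np.float64(-109.8))]
post_medium 0.79 [396. 243.] [ 571.  -264.1] edges [(np.float64(37.6), np.float64(-89.1)), (np.float64(38.1), np.float64(179.4))]
post_tall 0.47 [438. 300.] [ 430.2 -366.9] edges [(np.float64(46.5), np.float64(-79.7)), (np.float64(28.3), np.float64(-171.9))]
post_tall 0.26 [217. 250.] [552.2 186.2] edges [(np.float64(47.5), np.float64(-89.1)), (np.float64(112.7), np.float64(-177.2))]
crate 0.77 [236. 247.] [558.  145.2] edges [(np.float64(169.6), np.float64(-87.5)), (np.float64(151.6), np.float64(-176.4))]
tall [ 431.9 -380.7   45.2]
tall [ 431.1 -378.9   85. ] [ 431.  -378.2   87.8]
med [ 573.3 -272.3   70. ] [ 573.2 -272.1   72.2]
handR [569.1 101.   49.4] handL [557.7 194.9  70.6]
hingeR [569.7  67.4  20. ] hingeL [553.9 229.7  20. ]
```

Call:
move_arm:
  deltas:
    - [0,0,0.35,0.55,-0.79,0,0]
    - [0,0,0.35,0.55,-0.79,0,0]
    - [0,0,0.35,0.55,-0.79,0,0]
    - [0,0,0.35,0.55,-0.79,0,0]
    - [0,0,0.35,0.55,-0.79,0,0]
    - [0,0,0.35,0.55,-0.79,0,0]
    - [0,0,0.35,0.55,-0.79,0,0]
    - [0,0,0.35,0.55,-0.79,0,0]
    - [0,0,0.35,0.55,-0.79,0,0]
    - [0,0,0,0,0,0,0]
  grip_force: 60

```text
t: 3.0
ee_pos: [544.9, 169.7, 231.5]
eef_rot: [[-0.999, -0.044, 0.002], [-0.044, 0.999, -0.002], [-0.002, -0.002, -1.0]]
ft_force: [0.4, 0.9, -0.4]
width: 85.3
grip_force: 0.0
```

```bash
python3 - <<'E'
from h import *
np.set_printoptions(precision=2,suppress=True)
o=get_obs();print(o['t'],o['ee_pos'],o['eef_rot'],o['width'],o['joint_positions'],o['joint_vel'])
im=save('wrist','w1')
zz={'bay_left':8,'bay_mid':8,'bay_right':8,'wall_left_handle':58,'wall_right_handle':58,'wall_left_hinge':20,'wall_right_hinge':20,'crate':0}
for n,z in zz.items():
    print(n,[(np.round(r['point']),round(r['confidence'],2),onplane('wrist',r['point'],z)) for r in landmark_of('wrist',n)])
E
```

```text
3.0 [544.94 169.69 231.47] [[-1.   -0.04  0.  ]
 [-0.04  1.   -0.  ]
 [-0.   -0.   -1.  ]] 85.30230976956338 [-25.84  18.99   6.32 103.63  -2.26  57.46  73.87] [-3.34 -0.43 -4.45  1.06 -1.86  0.38 -2.48]
bay_left [(array([349., 222.]), 0.56, array([557.91, 198.05,   8.  ]))]
bay_mid [(array([301., 220.]), 0.68, array([558.03, 154.11,   8.  ]))]
bay_right [(array([258., 220.]), 0.78, array([559.74, 114.35,   8.  ]))]
wall_left_handle [(array([360., 236.]), 0.73, array([556.76, 206.27,  58.  ]))]
wall_right_handle [(array([233., 234.]), 0.84, array([561.54, 102.8 ,  58.  ]))]
wall_left_hinge [(array([387., 222.]), 0.97, array([553.06, 233.6 ,  20.  ])), (array([ 31., 303.]), 0.16, array([ 651.7 , -100.98,   20.  ]))]
wall_right_hinge [(array([219., 222.]), 0.79, array([561.39,  80.79,  20.  ])), (array([386., 223.]), 0.42, array([553.83, 232.39,  20.  ]))]
crate [(array([305., 220.]), 0.86, array([560.33, 157.62,   0.  ]))]
```

View pics/w1.png

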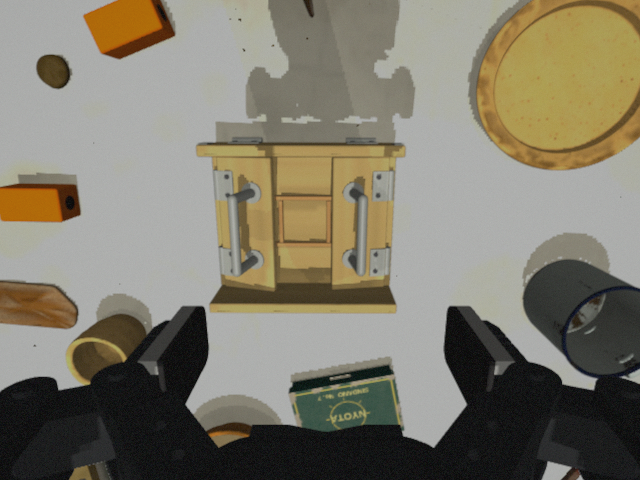

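```bash
python3 - <<'E'
from h import *
from scipy.optimize import least_squares
np.set_printoptions(precision=2,suppress=True)
grab_frame('wrist')
L={n:np.array(landmark_of('wrist',n)[0]['point']) for n in ['bay_left','bay_mid','bay_right','wall_left_handle','wall_right_handle','wall_left_hinge','wall_right_hinge','crate']}
M={'bay_left':(0,44,8),'bay_mid':(0,0,8),'bay_right':(0,-44,8),'wall_left_handle':(0,42,58),'wall_right_handle':(0,-42,58),'wall_left_hinge':(0,76,20),'wall_right_hinge':(0,-76,20),'crate':(0,0,0)}
pix=[L[k] for k in L];mod=[M[k] for k in L]
C=[((-71,-81,58),(197,143)),((-71,81,58),(405,143)),((71,-81,58),(211,303)),((71,81,58),(396,303))]
def w(p,m): c,s=np.cos(p[2]),np.sin(p[2]);return (p[0]+c*m[0]-s*m[1],p[1]+s*m[0]+c*m[1],m[2])
def fit(cam,pix,mod):
    r=least_squares(lambda p:np.ravel([proj(cam,w(p,m))-q for m,q in zip(mod,pix)]),[558,156,.04],loss='soft_l1')
    print(cam,r.x[:2],np.degrees(r.x[2]),'\n',r.fun.reshape(-1,2).T);return r.x
fit('wrist',pix,mod);p=fit('wrist',[c[1] for c in C],[c[0] for c in C]);
for m,_ in C: print('top proj',proj('top',w(p,m)))
print('top',proj('top',w(p,(0,-76,20))),proj('top',w(p,(0,76,20))))
print(get_obs()['ee_pos'], camera_params('wrist')['world_from_camera'])
m=silhouettes('wrist','crate')[0]['mask'];ys,xs=np.nonzero(m);print(xs.min(),xs.max(),ys.min(),ys.max())
T=[(190+32/2.741,180+107/2.741),(190+208/2.741,180+103/2.741),(190+30/2.741,180+258/2.741),(190+212/2.741,180+253/2.741)]
fit('top',T,[(71,81,58),(71,-81,58),(-71,81,58),(-71,-81,58)])
E
```

```text
Traceback (most recent call last):
IndexError: list index out of range
```

```bash
cat > fitc.py <<'E'
from h import *
from scipy.optimize import least_squares
M={'bay_left':(0,44,8),'bay_mid':(0,0,8),'bay_right':(0,-44,8),'wall_left_handle':(0,42,58),'wall_right_handle':(0,-42,58),'wall_left_hinge':(0,76,20),'wall_right_hinge':(0,-76,20),'crate':(0,0,0)}
def w(p,m): c,s=np.cos(p[2]),np.sin(p[2]);return (p[0]+c*m[0]-s*m[1],p[1]+s*m[0]+c*m[1],m[2])
def fit(cam,pix,mod):
    r=least_squares(lambda p:np.ravel([proj(cam,w(p,m))-q for m,q in zip(mod,pix)]),[558,156,.04],loss='soft_l1')
    print(cam,r.x[:2],np.degrees(r.x[2]),'\n',r.fun.reshape(-1,2).T);return r.x
E
python3 - <<'E'
from fitc import *
np.set_printoptions(precision=2,suppress=True)
grab_frame('wrist')
L={n:landmark_of('wrist',n) for n in M};L={n:np.array(v[0]['point']) for n,v in L.items() if v}
pix=[L[k] for k in L];mod=[M[k] for k in L]
C=[((-71,-81,58),(197,143)),((-71,81,58),(405,143)),((71,-81,58),(211,303)),((71,81,58),(396,303))]
fit('wrist',pix,mod);p=fit('wrist',[c[1] for c in C],[c[0] for c in C]);
print('far outer bottom', proj('wrist',w(p,(71,-81,0))))
o=get_obs();print(o['t'],o['ee_pos'], camera_params('wrist')['world_from_camera'])
m=silhouettes('wrist','crate')[0]['mask'];ys,xs=np.nonzero(m);print(xs.min(),xs.max(),ys.min(),ys.max())
T=[(190+32/2.741,180+107/2.741),(190+208/2.741,180+103/2.741),(190+30/2.741,180+258/2.741),(190+212/2.741,180+253/2.741)]
fit('top',T,[(71,81,58),(71,-81,58),(-71,81,58),(-71,-81,58)])
E
```

```text
wrist [562.65 148.8 ] 1.5548596321408552 
 [[ -0.04   0.43  -0.58 -11.95  14.85  -0.7   -0.25 275.72]
 [  0.14  -0.32   2.32  -0.52  -5.13   2.02   1.49 -84.06]]
wrist [556.97 157.04] 2.98946949465519 
 [[-1.83  1.51 -1.15  1.35]
 [-0.96 -0.89  8.22  8.3 ]]
far outer bottom [225.96 285.59]
4.15 [542.26 175.31 231.28] [[ -0.05   0.96   0.27 473.61]
 [  1.     0.05   0.01 171.93]
 [ -0.     0.27  -0.96 374.03]
 [  0.     0.     0.     1.  ]]
188 396 140 317
top [558.84 146.32] 2.562015218009806 
 [[ 0.68 -0.38  0.75 -1.32]
 [-0.01 -0.4   0.21  0.19]]
```

```bash
python3 - <<'E'
from fitc import *
np.set_printoptions(precision=2,suppress=True)
print(get_obs()['ee_pos'])
pix=[];mod=[]
for k in range(2):
  im=grab_frame('wrist')
  for n in M:
    for r in landmark_of('wrist',n):
        if r['confidence']>.5: pix.append(np.array(r['point']));mod.append(M[n])
p=fit('wrist',pix,mod)
e=np.array([np.linalg.norm(proj('wrist',w(p,m))-q) for m,q in zip(mod,pix)]);k=e<5
p=fit('wrist',[q for q,a in zip(pix,k) if a],[q for q,a in zip(mod,k) if a])
im=cv2.cvtColor(im,cv2.COLOR_RGB2BGR)
for m in [(-71,-81,58),(-71,81,58),(71,81,58),(71,-81,58),(30,42,58),(-30,42,58),(30,-42,58),(-30,-42,58),(0,76,20),(0,-76,20),(20,22,14),(-20,22,14),(20,-22,14),(-20,-22,14)]:
    cv2.circle(im,tuple(int(round(8*v)) for v in proj('wrist',w(p,m))),12,(0,0,255),-1,shift=3)
cv2.imwrite('pics/w2.png',cv2.resize(im[120:340,170:430],None,fx=3,fy=2.72)[:600,:800])
print(get_obs()['ee_pos'],get_obs()['t'])
E
```

```text
[542.23 175.32 231.28]
wrist [561.73 149.36] 2.3945354900489115 
 [[ -0.21  -0.39   1.1   -9.33  14.8  -58.    -1.88   1.67  -2.11  69.39
    1.39   1.61  -2.69   2.9   -9.43  13.6   -1.68   1.67  -1.31]
 [ -1.74  -1.03   0.47  -4.38  -4.55  15.45   1.2    0.03   1.94 -20.66
    0.66   1.67   0.57   3.37  -3.08  -2.65   0.4   -0.67   0.84]]
wrist [561.17 149.29] 2.516083965653681 
 [[-0.24 -0.44  1.03 -1.89  1.59 -2.16  1.36  1.56 -2.74  2.83 -1.69  1.59
  -1.36]
 [-2.42 -1.62 -0.02  0.42 -0.4   1.36 -0.02  1.08 -0.02  2.88 -0.38 -1.1
   0.26]]
[542.23 175.37 231.28] 5.1
```

View pics/w2.png

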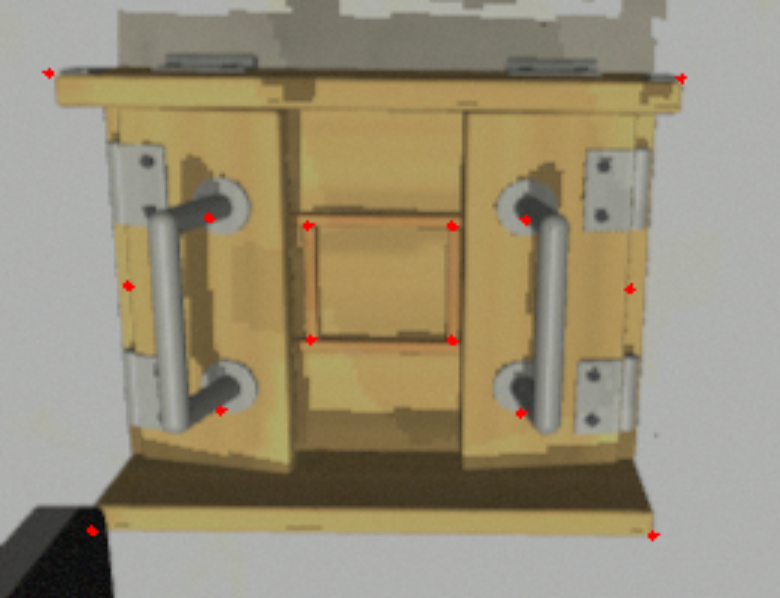

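```bash
python3 - <<'E'
from fitc import *
np.set_printoptions(precision=2,suppress=True)
p=np.array([561.2,149.8,np.radians(2.5)])
for s,q in [(-1,(226,238.4)),(1,(354,239.5))]:
    for f in [0,10,15,20,25,30]:
        a=np.radians(f);m=(0,s*(76-34*np.cos(a)+38*np.sin(a)),20+34*np.sin(a)+38*np.cos(a))
        print(s,f,proj('wrist',w(p,m))-q,np.array(w(p,m)))
print(w(p,(0,-44,8)),w(p,(0,44,8)))
E
```

```text
-1 0 [15.85 -2.56] [563.03 107.84  58.  ]
-1 10 [ 5.67 -0.9 ] [563.34 100.73  63.33]
-1 15 [ 0.2  -0.22] [563.51  96.86  65.51]
-1 20 [-5.45  0.35] [563.69  92.81  67.34]
-1 25 [-11.23   0.81] [563.87  88.61  68.81]
-1 30 [-17.06   1.14] [564.06  84.31  69.91]
1 0 [-9.44 -2.77] [559.37 191.76  58.  ]
1 10 [-0.31 -0.95] [559.06 198.87  63.33]
1 15 [ 4.72 -0.17] [558.89 202.74  65.51]
1 20 [9.99 0.5 ] [558.71 206.79  67.34]
1 25 [15.45  1.05] [558.53 210.99  68.81]
1 30 [21.06  1.48] [558.34 215.29  69.91]
(np.float64(563.1192530440749), np.float64(105.84187825039827), 8) (np.float64(559.2807469559252), np.float64(193.75812174960174), 8)
```

Call:
move_arm:
  deltas:
    - [0,0,0,0.07,0.1,-0.75,0.5]
    - [0,0,0,0.07,0.1,-0.75,0.5]
    - [0,0,0,0.07,0.1,-0.75,0.5]
    - [0,0,0,0.07,0.1,-0.75,0.5]
    - [0,0,0,0,0,-0.1,0.5]
    - [0,0,0,0,0,0,0.5]
    - [0,0,0,0,0,0,1]
    - [0,0,0,0,0,0,1]
    - [0,0,0,0,0,0,1]
    - [0,0,0,0,0,0,1]
  grip_force: 60

```text
t: 6.35
ee_pos: [560.2, 199.0, 47.1]
eef_rot: [[-0.999, -0.052, 0.002], [-0.052, 0.999, 0.001], [-0.002, 0.0, -1.0]]
ft_force: [-0.8, -2.5, 7.5]
width: 5.4
grip_force: 58.7
```

Call:
move_arm:
  deltas:
    - [0,0,0,-0.01,0.2,0.09,1]
    - [0,0,0,-0.01,0.22,0.04,1]
    - [0,0,0,-0.01,0.22,-0.02,1]
    - [0,0,0,-0.01,0.21,-0.08,1]
    - [0,0,0,-0.01,0.12,-0.08,1]
    - [0,0,0,0,0.11,-0.1,1]
    - [0,0,0,0,0.05,-0.04,1]
    - [0,0,0,0,0,0,1]
    - [0,0,0,0,0,0,1]
  grip_force: 60

```text
t: 7.48
ee_pos: [558.0, 263.8, 36.0]
eef_rot: [[-0.999, -0.05, 0.002], [-0.05, 0.999, -0.003], [-0.002, -0.003, -1.0]]
ft_force: [-0.5, -8.9, 13.5]
width: 5.5
grip_force: 63.9
```

Call:
move_arm:
  deltas:
    - [0,0,0,0,0.05,-0.04,1]
    - [0,0,0,0,0,0,1]
    - [0,0,0,0,-0.03,0,0.75]
    - [0,0,0,0,0,0,0.75]
    - [0,0,0,0,0,0.8,0.75]
    - [0,0,0,0,0,0.7,0.7]
    - [0,0,0,0.04,-0.95,0,0.5]
    - [0,0,0,0.04,-0.95,0,0.5]
    - [0,0,0,0.03,-0.89,0,0.5]
    - [0,0,0,0,0,-0.3,0.5]
  grip_force: 60

```text
t: 8.72
ee_pos: [564.0, 96.3, 104.2]
eef_rot: [[-0.999, -0.046, 0.003], [-0.046, 0.999, -0.001], [-0.003, -0.001, -1.0]]
ft_force: [-0.1, 1.3, -0.2]
width: 42.8
grip_force: 0.0
```

```bash
python3 - <<'E'
from fitc import *
np.set_printoptions(precision=2,suppress=True)
grab_frame('wrist')
o=get_obs();print(o['t'],o['ee_pos'])
p=np.array([561.2,149.8,np.radians(2.5)])
im=save('wrist','w3');print(get_obs()['ee_pos'])
im=cv2.cvtColor(im,cv2.COLOR_RGB2BGR)
for s,f in [(-1,15),(1,90)]:
  for x in (-30,0,30):
    a=np.radians(f);m=(x,s*(76-34*np.cos(a)+38*np.sin(a)),20+34*np.sin(a)+38*np.cos(a))
    cv2.circle(im,tuple(int(round(8*v)) for v in proj('wrist',w(p,m))),16,(0,0,255),-1,shift=3)
for m in [(60,80,72),(-60,80,72),(60,72,72),(-60,72,72)]:
    cv2.circle(im,tuple(int(round(8*v)) for v in proj('wrist',w(p,m))),16,(0,255,0),-1,shift=3)
cv2.imwrite('pics/w3.png',im)
E
```

```text
8.775 [561.6   99.32 101.04]
[561.08 101.36 101.48]
```

View pics/w3.png

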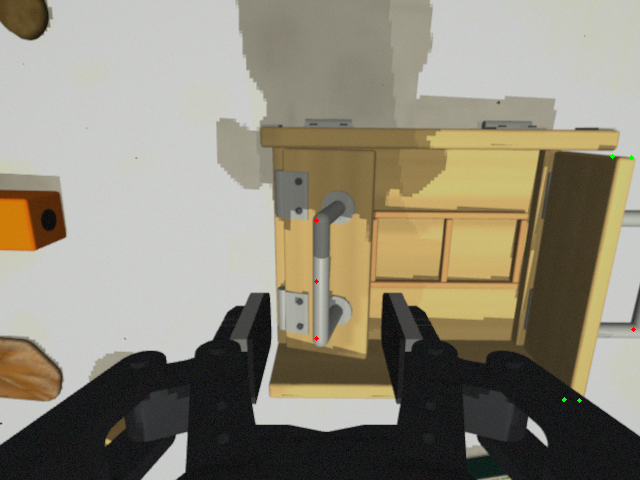

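Call:
move_arm:
  deltas:
    - [0,0,0,0.04,-0.05,-0.5,0.5]
    - [0,0,0,0,0,-0.42,0.5]
    - [0,0,0,0,0,0,0.5]
    - [0,0,0,0,0,0,1]
    - [0,0,0,0,0,0,1]
    - [0,0,0,0,0,0,1]
    - [0,0,0,0,0,0,1]
  grip_force: 60

```text
t: 9.7
ee_pos: [565.8, 98.6, 49.4]
eef_rot: [[-0.999, -0.053, 0.002], [-0.053, 0.999, 0.001], [-0.002, 0.001, -1.0]]
ft_force: [-0.8, 3.0, 5.5]
width: 5.8
grip_force: 59.0
```

Call:
move_arm:
  deltas:
    - [0,0,0,0.01,-0.18,0.07,1]
    - [0,0,0,0.01,-0.19,0.03,1]
    - [0,0,0,0.01,-0.22,-0.02,1]
    - [0,0,0,0.01,-0.21,-0.08,1]
    - [0,0,0,0,-0.13,-0.08,1]
    - [0,0,0,0,-0.11,-0.1,1]
    - [0,0,0,0,-0.06,-0.05,1]
    - [0,0,0,0,-0.05,-0.03,1]
    - [0,0,0,0,0,0,1]

```text
t: 10.82
ee_pos: [569.4, 35.6, 37.0]
eef_rot: [[-0.998, -0.056, 0.004], [-0.056, 0.998, 0.008], [-0.004, 0.008, -1.0]]
ft_force: [-8.1, 14.0, 34.0]
width: 5.6
grip_force: 65.6
```

Call:
move_arm:
  deltas:
    - [0,0,0,0,0.03,0,0.75]
    - [0,0,0,0,0,0,0.75]
    - [0,0,0,0,0,0.8,0.75]
    - [0,0,0,0,0,0.7,0.75]
    - [0,0,-1,-0.1,-0.25,0.15,0.4]
    - [0,0,-1,-0.1,-0.25,0.15,0.3]
    - [0,0,-1,-0.1,-0.25,0.1,0.3]
    - [0,0,-1,-0.1,-0.25,0,0.3]
    - [0,0,-1,-0.1,-0.25,0,0.3]
    - [0,0,-1,-0.1,-0.25,0,0.3]

```text
t: 12.08
ee_pos: [530.3, -60.9, 145.7]
eef_rot: [[-0.703, 0.711, -0.002], [0.711, 0.703, -0.001], [0.001, -0.002, -1.0]]
ft_force: [0.1, 0.2, -0.4]
width: 60.0
grip_force: 0.0
```

Call:
move_arm:
  deltas:
    - [0,0,-1,-0.1,-0.25,0,0.3]
    - [0,0,-1,-0.1,-0.25,0,0.3]
    - [0,0,-1,-0.1,-0.25,0,0.3]
    - [0,0,-1,-0.1,-0.25,0,0.3]
    - [0,0,-1,-0.1,-0.25,0,0.3]
    - [0,0,-1,-0.1,-0.25,0,0.3]
    - [0,0,-1,-0.1,-0.25,0,0.3]
    - [0,0,-1,-0.1,-0.25,0,0.3]
    - [0,0,-0.9,0,0,0,0.3]
    - [0,0,0,0,0,0,0.3]

```text
t: 13.32
ee_pos: [482.5, -180.0, 146.0]
eef_rot: [[0.441, 0.898, -0.002], [0.898, -0.441, -0.001], [-0.002, -0.001, -1.0]]
ft_force: [0.2, 0.1, -0.6]
width: 59.6
grip_force: 0.0
```

```bash
python3 - <<'E'
from h import *
np.set_printoptions(precision=2,suppress=True)
grab_frame('wrist');grab_frame('wrist');grab_frame('wrist')
o=get_obs();print(o['t'],o['ee_pos'],o['eef_rot'],o['joint_positions'],o['width'])
im=save('wrist','w4');P=camera_params('wrist')
for r in silhouettes('wrist','post_short'):
    m=r['mask'].astype(np.uint8);rc=cv2.minAreaRect(np.argwhere(m)[:,::-1].astype(np.float32))
    c=np.array([onplane('wrist',p,30)[:2] for p in cv2.boxPoints(rc)])
    q=np.array(r['point'],int);print(r['confidence'],q,im[q[1],q[0]],np.round(cv2.boxPoints(rc)).tolist(),c.mean(0),[(np.hypot(*v),np.degrees(np.arctan2(v[1],v[0]))) for v in (c[1]-c[0],c[2]-c[1])])
E
```

```text
13.475 [ 483.12 -179.26  146.32] [[ 0.44  0.9  -0.  ]
 [ 0.9  -0.44 -0.  ]
 [-0.   -0.   -1.  ]] [-14.15  23.19  37.93 116.67 -19.48  46.39   9.13] 59.464502968126844
0.93 [361  56] [180 131  15] [[317.0, 24.0], [368.0, -1.0], [411.0, 90.0], [360.0, 115.0]] [552.86 -91.49] [(np.float64(32.09664630143014), np.float64(-3.2187486722279353)), (np.float64(56.25409485500627), np.float64(-86.86230919530108))]
0.89 [349 374] [179 181  10] [[311.0, 349.0], [385.0, 343.0], [389.0, 398.0], [315.0, 403.0]] [ 453.16 -283.19] [(np.float64(54.15809055055235), np.float64(-21.133159977385304)), (np.float64(46.78811211029096), np.float64(-109.87455959064214))]
0.88 [84 31] [175 107  10] [[10.0, 4.0], [47.0, -39.0], [144.0, 42.0], [107.0, 85.0]] [410.35  -1.22] [(np.float64(33.51462292880315), np.float64(14.612185401044679)), (np.float64(64.125789135533), np.float64(-66.28604450999924))]
0.59 [323 239] [178 155 113] [[301.0, 196.0], [347.0, 196.0], [347.0, 280.0], [301.0, 280.0]] [ 481.78 -181.28] [(np.float64(30.01315852490136), np.float64(-26.10478247008931)), (np.float64(58.66992087307788), np.float64(-115.2742108142321))]
```

View pics/w4.png

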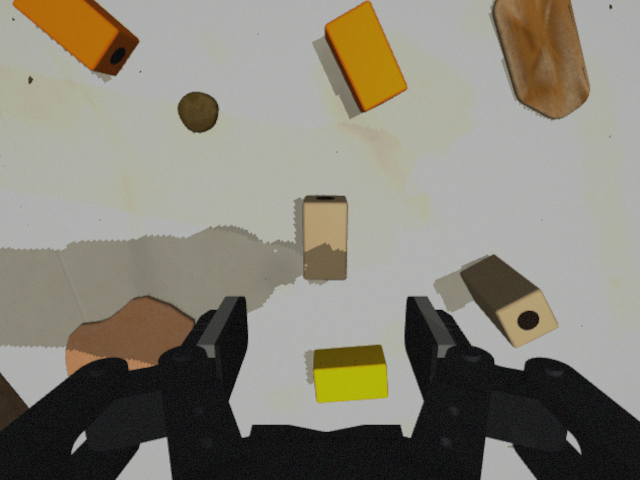

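Call:
move_arm:
  deltas:
    - [-0.9,0.44,0,-0.03,-0.05,-0.2,0.3]
    - [-0.9,0.44,0,-0.03,-0.05,-0.25,0.3]
    - [-0.9,0.44,0,-0.03,-0.05,-0.25,0.3]
    - [-0.9,0.44,0,-0.03,-0.05,-0.25,0.3]
    - [-0.9,0.44,0,0,-0.05,-0.25,0.3]
    - [0,0,0,0,0,0,0.3]
    - [0,0,0,0,0,0,0.3]
    - [0,0,0,0,0,0,0.3]

```text
t: 14.58
ee_pos: [476.3, -195.3, 76.4]
eef_rot: [[0.343, 0.896, -0.281], [0.687, -0.443, -0.575], [-0.64, 0.004, -0.768]]
ft_force: [0.1, -0.8, -0.4]
width: 59.9
grip_force: 0.0
```

Call:
move_arm:
  deltas:
    - [0,0,0,0,0.02,-0.5,0.3]
    - [0,0,0,0,0,-0.4,0.3]
    - [0,0,0,0,0,-0.18,0.3]
    - [0,0,0,0,0,0,0.3]
    - [0,0,0,0,0,0,0.7]
    - [0,0,0,0,0,0,1]
    - [0,0,0,0,0,0,1]
    - [0,0,0,0,0,0,1]
  grip_force: 60

```text
t: 15.58
ee_pos: [476.9, -193.0, 10.9]
eef_rot: [[0.338, 0.898, -0.282], [0.687, -0.44, -0.579], [-0.644, 0.002, -0.765]]
ft_force: [0.3, 2.7, 5.2]
width: 29.2
grip_force: 59.6
```

Call:
move_arm:
  deltas:
    - [0,0,0,0,0,0.6,1]
    - [0.9,-0.44,0,0,0.1,0.5,1]
    - [0.9,-0.44,0,0,0.1,0,1]
    - [0.9,-0.44,0,0,0.1,0,1]
    - [0.9,-0.44,0,0,0.1,0,1]
    - [0.9,-0.44,0,0,0.1,0,1]
    - [0.9,-0.44,0,0,0.1,0,1]
    - [0.9,-0.44,0,0,0.1,0,1]
    - [0.9,-0.44,0,0,0.1,0,1]
    - [0.9,-0.44,0,0,0,0,1]

```text
t: 16.82
ee_pos: [476.3, -145.3, 76.7]
eef_rot: [[0.372, 0.898, 0.237], [0.759, -0.441, 0.479], [0.534, 0.001, -0.845]]
ft_force: [-0.9, -0.3, -2.2]
width: 28.9
grip_force: 59.3
```

Call:
move_arm:
  deltas:
    - [0.9,-0.44,0,0,0,0,1]
    - [0.9,-0.44,0,0,0,0,1]
    - [0,0,0,0,0,0,1]
    - [0,0,0,0,0,0,1]
    - [0,0,0,0,0,0,1]

```text
t: 17.45
ee_pos: [476.9, -143.8, 76.8]
eef_rot: [[0.293, 0.899, 0.326], [0.601, -0.438, 0.668], [0.743, 0.0, -0.669]]
ft_force: [-0.6, 0.4, -1.3]
width: 28.9
grip_force: 59.3
```

```bash
python3 - <<'E'
from h import *
o=get_obs();print(o['t'],o['ee_pos'],o['joint_positions'],o['width'])
R0=np.array([[0.338,0.898,-0.282],[0.687,-0.44,-0.579],[-0.644,0.002,-0.765]]);R=np.array(o['eef_rot'])
ax=R@R0.T@np.array([np.cos(np.radians(64.4)),np.sin(np.radians(64.4)),0]);print('post axis now',ax,R)
# corrective rotation vector (world), units of 8 deg
v=np.cross(ax,[0,0,1]);print('correction units',np.degrees(v)/8)
im=grab_frame('scene');m=proj('scene',np.array(o['ee_pos'])+[0,0,10]);x,y=map(int,m)
im=im[max(0,y-80):y+80,max(0,x-100):x+100];cv2.imwrite('pics/s5.png',cv2.cvtColor(cv2.resize(im,None,fx=3.5,fy=3.5),cv2.COLOR_RGB2BGR))
E
```

```text
17.45 [ 476.8904344  -143.82081874   76.76735703] [ 37.64938265  37.86470359   2.37307321 117.93210691 -60.06853499
  58.55745152  62.54124022] 28.865798735174263
post axis now [0.00666642 0.0339908  0.99988737] [[ 2.92859043e-01  8.99036171e-01  3.25526564e-01]
 [ 6.01457931e-01 -4.37874358e-01  6.68217333e-01]
 [ 7.43291288e-01  9.70455159e-05 -6.68967900e-01]]
correction units [ 0.24344117 -0.04774474  0.        ]
```

View pics/s5.png

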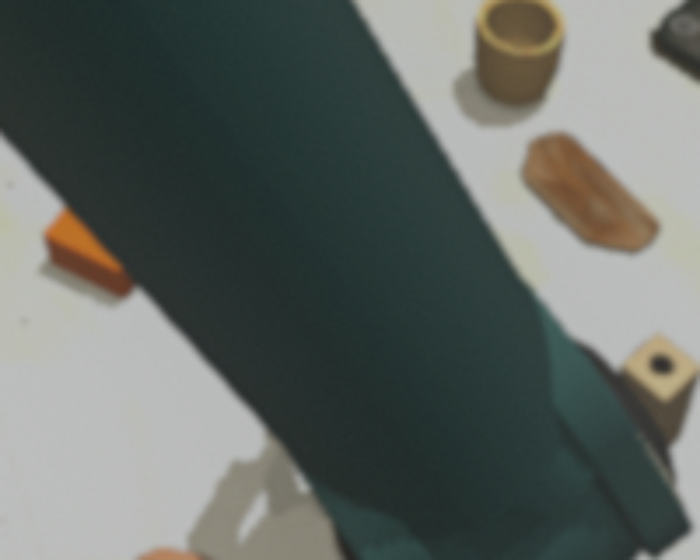

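Call:
move_arm:
  deltas:
    - [0.24,-0.05,0,0,0,-0.4,1]
    - [0,0,0,0,0,-0.3,1]
    - [0,0,0,0,0,-0.15,1]
    - [0,0,0,0,0,-0.05,1]
    - [0,0,0,0,0,0,1]
    - [0,0,0,0,0,0,1]

```text
t: 18.25
ee_pos: [476.5, -145.2, 22.4]
eef_rot: [[0.289, 0.898, 0.332], [0.574, -0.44, 0.69], [0.766, -0.009, -0.643]]
ft_force: [0.5, 0.5, -1.6]
width: 28.9
grip_force: 59.3
```

Call:
move_arm:
  deltas:
    - [0,0,0,0,0,-0.05,1]
    - [0,0,0,0,0,0,1]
    - [0,0,0,0,0,0,1]

```text
t: 18.62
ee_pos: [476.2, -145.0, 18.9]
eef_rot: [[0.29, 0.898, 0.331], [0.574, -0.44, 0.69], [0.766, -0.01, -0.643]]
ft_force: [0.3, 0.7, 0.4]
width: 28.8
grip_force: 59.3
```

Call:
move_arm:
  deltas:
    - [0,0,0,0,0,-0.03,1]
    - [0,0,0,0,0,0,1]
    - [0,0,0,0,0,0,1]

```text
t: 19.0
ee_pos: [476.3, -145.1, 17.9]
eef_rot: [[0.289, 0.898, 0.332], [0.573, -0.44, 0.691], [0.767, -0.009, -0.642]]
ft_force: [-2.5, -1.4, 5.3]
width: 28.8
grip_force: 60.0
```

Call:
move_arm:
  deltas:
    - [0,0,0,0,0,0,0.4]
    - [0,0,0,0,0,0,0.4]
    - [0,0,0,-0.1,-0.21,0.19,0.4]
    - [0,0,0,-0.28,-0.58,0.54,0.4]
    - [0,0,0,-0.28,-0.58,0.54,0.4]
    - [-0.9,0.44,0,-0.03,-0.39,0.3,0.4]
    - [-0.9,0.44,0,-0.03,-0.39,0.3,0.4]
    - [-0.9,0.44,0,-0.03,-0.39,0.3,0.4]
    - [-0.9,0.44,0,-0.03,-0.39,0.3,0.3]
    - [-0.9,0.44,0,-0.03,-0.39,0.3,0.3]

```text
t: 20.25
ee_pos: [426.9, -346.2, 185.4]
eef_rot: [[0.442, 0.894, 0.07], [0.881, -0.448, 0.152], [0.167, -0.005, -0.986]]
ft_force: [0.2, 0.1, -0.1]
width: 59.8
grip_force: 0.0
```

Call:
move_arm:
  deltas:
    - [-0.9,0.44,0,-0.03,-0.39,0.3,0.3]
    - [-0.22,0.1,0.8,0,-0.39,0.1,0.3]
    - [0,0,1,0,0,0,0.3]
    - [0,0,1,0,0,0,0.3]
    - [0,0,1,0,0,0,0.3]
    - [0,0,1,0,0,0,0.3]
    - [0,0,1,0,0,0,0.3]
    - [0,0,0,0,0,0,0.3]
    - [0,0,0,0,0,0,0.3]
    - [0,0,0,0,0,0,0.3]

```text
t: 21.5
ee_pos: [425.6, -391.2, 207.4]
eef_rot: [[-0.338, 0.941, -0.006], [0.941, 0.338, -0.003], [-0.001, -0.007, -1.0]]
ft_force: [1.0, 0.1, 0.6]
width: 59.9
grip_force: 0.0
```

```bash
cat > meas.py <<'E'
from h import *
np.set_printoptions(precision=2,suppress=True)
def meas(name,H):
    """top face: light-coloured square within the post mask; dark bore gives centre"""
    grab_frame('wrist');o=get_obs();im=save('wrist',name+'_w')
    print(o['t'],np.array(o['ee_pos']),'yaw y',np.degrees(np.arctan2(o['eef_rot'][1][1],o['eef_rot'][0][1])),'tilt',np.array(o['eef_rot'])[:,2],np.array(o['joint_positions']),o['width'])
    for r in silhouettes('wrist',name)[:2]+landmark_of('wrist',name)[:1]:
        print(r['confidence'],np.array(r['point']))
        if 'mask' not in r: continue
        m=r['mask'];g=cv2.cvtColor(im,cv2.COLOR_RGB2GRAY);mm=m.astype(np.uint8)
        t,_=cv2.threshold(g[m].reshape(-1,1),0,255,cv2.THRESH_OTSU)
        b=((g>t)&m).astype(np.uint8);cs,_=cv2.findContours(b,cv2.RETR_EXTERNAL,cv2.CHAIN_APPROX_NONE)
        c=max(cs,key=cv2.contourArea);rc=cv2.minAreaRect(c);q=np.array([onplane('wrist',p,H)[:2] for p in cv2.boxPoints(rc)])
        print('  rect px',np.round(rc[0]),np.round(rc[1]),'centre',q.mean(0),[(round(np.hypot(*v),1),round(np.degrees(np.arctan2(v[1],v[0]))%90,1)) for v in (q[1]-q[0],q[2]-q[1])])
    return im
E
python3 - <<'E'
from meas import *
im=meas('post_tall',85)
g=grab_frame('scene')
for r in landmark_of('scene','post_short'):print('short scene',r['confidence'],r['point'])
print('expected',proj('scene',[470,-158,55]))
a=cv2.resize(im,(400,300));b=cv2.resize(g[220:460,260:480],None,fx=1.8,fy=1.8)
H=max(a.shape[0],b.shape[0]);pad=lambda i:cv2.copyMakeBorder(i,0,H-i.shape[0],0,0,cv2.BORDER_CONSTANT)
cv2.imwrite('pics/c6.png',cv2.cvtColor(np.hstack([pad(a),pad(b)]),cv2.COLOR_RGB2BGR))
E
```

```text
21.55 [ 425.75 -391.05  207.35] yaw y 19.807184744351257 tilt [-0.01 -0.   -1.  ] [ 25.95  21.57  16.56 104.33  -6.9   55.27  65.17] 59.52670201171606
0.73 [339.8 207.6]
  rect px [341. 216.] [42. 44.] centre [ 431.91 -376.92] [(np.float64(29.3), np.float64(19.9)), (np.float64(29.0), np.float64(21.3))]
0.58 [336.2 203.8]
short scene 0.97 [328.9, 270.5]
short scene 0.85 [354.0, 370.5]
short scene 0.75 [241.7, 278.4]
short scene 0.71 [314.4, 304.7]
expected [315.36 302.14]
```

View pics/c6.png

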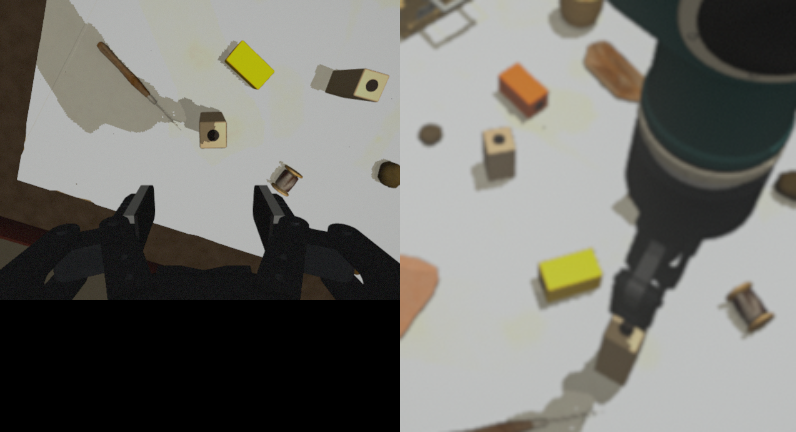

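Call:
move_arm:
  deltas:
    - [0,0,0,0.1,0.23,-0.6,0.3]
    - [0,0,0,0,0,-0.7,0.3]
    - [0,0,0,0,0,-0.7,0.3]
    - [0,0,0,0,0,-0.6,0.3]
    - [0,0,0,0,0,0,0.3]
    - [0,0,0,0,0,0,0.3]
    - [0,0,0,0,0,0,0.7]
    - [0,0,0,0,0,0,1]
    - [0,0,0,0,0,0,1]
    - [0,0,0,0,0,0,1]
  grip_force: 60

```text
t: 23.05
ee_pos: [432.7, -377.9, 52.9]
eef_rot: [[-0.34, 0.941, -0.004], [0.941, 0.34, -0.004], [-0.003, -0.005, -1.0]]
ft_force: [-1.9, 1.4, 7.0]
width: 29.0
grip_force: 58.9
```

Call:
move_arm:
  deltas:
    - [0,0,0,0,0,0.85,1]
    - [0,0,0,0,0,0.85,1]
    - [0,0,-0.28,0.2,0.9,0,1]
    - [0,0,-0.28,0.21,0.95,0,1]
    - [0,0,-0.28,0.21,0.95,0,1]
    - [0,0,-0.28,0.21,0.95,0,1]
    - [0,0,-0.28,0.21,0.95,0,1]
    - [0,0,-0.28,0.21,0.95,0,1]
    - [0,0,-0.28,0.21,0.95,0,1]
    - [0,0,-0.24,0.21,0.95,0,1]

```text
t: 24.3
ee_pos: [532.2, 77.6, 153.7]
eef_rot: [[-0.038, 0.999, -0.006], [0.999, 0.038, -0.001], [-0.001, -0.006, -1.0]]
ft_force: [1.8, 0.1, -1.2]
width: 29.5
grip_force: 59.8
```

Call:
move_arm:
  deltas:
    - [0,0,0,0.21,0.95,0,1]
    - [0,0,0,0.21,0.95,0,1]
    - [0,0,0,0,0.07,0,1]
    - [0,0,0,0,0,0,1]
    - [0,0,0,0,0,0,1]
    - [0,0,0,0,0,0,1]

```text
t: 25.05
ee_pos: [557.4, 192.3, 153.5]
eef_rot: [[-0.037, 0.999, -0.006], [0.999, 0.037, -0.001], [-0.001, -0.006, -1.0]]
ft_force: [-1.3, -0.8, -0.7]
width: 29.5
grip_force: 59.7
```

```bash
python3 - <<'E'
from fitc import *
np.set_printoptions(precision=2,suppress=True)
grab_frame('wrist');o=get_obs();im=save('wrist','w7')
print(o['t'],np.array(o['ee_pos']),np.degrees(np.arctan2(o['eef_rot'][1][1],o['eef_rot'][0][1])),o['width'],np.array(o['joint_positions']))
p=np.array([561.2,149.8,np.radians(2.5)])
im=cv2.cvtColor(im,cv2.COLOR_RGB2BGR)
for y in (-44,0,44):
  for dx in(-20,20):
   for dy in (-20,20):
    cv2.circle(im,tuple(int(round(8*v)) for v in proj('wrist',w(p,(dx,y+dy,14)))),16,(0,0,255),-1,shift=3)
for m in [(62,-62,58),(-62,-62,58),(-62,81,58),(-71,81,58),(-71,-81,58)]+[(x,s*y,72) for x in(-60,60) for y in (72,80) for s in (-1,1)]:
    cv2.circle(im,tuple(int(round(8*v)) for v in proj('wrist',w(p,m))),16,(0,255,0),-1,shift=3)
cv2.imwrite('pics/w7.png',im)
E
```

```text
25.1 [557.42 192.58 153.49] 2.1467311506107016 29.30260490201001 [-29.64  26.3    9.52 104.57  -5.59  49.93 -15.32]
```

View pics/w7.png

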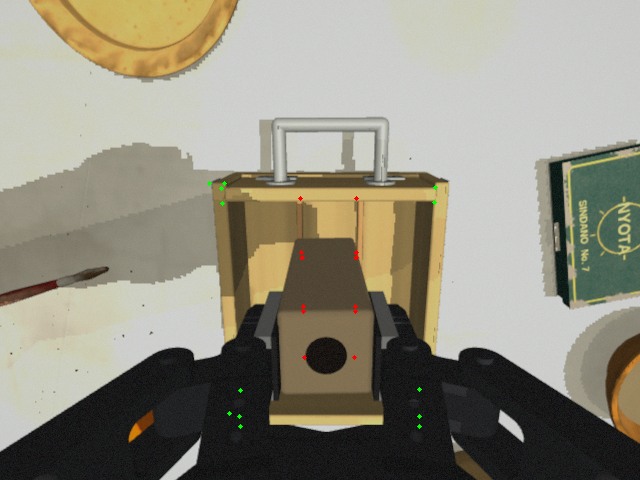

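Call:
move_arm:
  deltas:
    - [0,0,0,0.04,0.03,-0.3,1]
    - [0,0,0,0,0,-0.6,1]
    - [0,0,0,0,0,-0.4,1]
    - [0,0,0,0,0,-0.15,1]
    - [0,0,0,0,0,-0.06,1]
    - [0,0,0,0,0,0,1]
    - [0,0,0,0,0,0,1]

```text
t: 26.02
ee_pos: [560.3, 196.0, 63.6]
eef_rot: [[-0.04, 0.999, -0.005], [0.999, 0.04, -0.0], [0.0, -0.005, -1.0]]
ft_force: [0.0, 0.4, -1.6]
width: 29.1
grip_force: 59.7
```

Call:
move_arm:
  deltas:
    - [0,0,0,0,-0.01,-0.04,1]
    - [0,0,0,0,0,0,1]
    - [0,0,0,0,0,0,1]

```text
t: 26.4
ee_pos: [560.2, 195.5, 61.0]
eef_rot: [[-0.04, 0.999, -0.005], [0.999, 0.04, -0.0], [-0.0, -0.005, -1.0]]
ft_force: [-0.3, 0.1, 3.2]
width: 29.4
grip_force: 60.1
```

Call:
move_arm:
  deltas:
    - [0,0,0,0,0,-0.03,1]
    - [0,0,0,0,0,0,1]

```text
t: 26.65
ee_pos: [560.3, 195.5, 60.8]
eef_rot: [[-0.04, 0.999, -0.005], [0.999, 0.04, 0.0], [0.0, -0.005, -1.0]]
ft_force: [-4.1, -1.0, 17.7]
width: 29.2
grip_force: 62.0
```

Call:
move_arm:
  deltas:
    - [0,0,0,0,0,0,0.5]
    - [0,0,0,0,0,0,0.4]
    - [0,0,0,0,0,0.6,0.4]
    - [0,0,0,0,0,0.9,0.4]
    - [0,0,0,0.02,-0.8,0.5,0.4]
    - [0,0,0,0.02,-0.9,0.2,0.4]
    - [0,0,0,0.02,-1,0,0.3]
    - [0,0,0,0.02,-1,0,0.3]
    - [0,0,0,0.02,-1,0,0.3]
    - [0,0,0,0.02,-1,0,0.3]

```text
t: 27.9
ee_pos: [566.5, -148.6, 190.2]
eef_rot: [[-0.04, 0.999, -0.007], [0.999, 0.04, -0.001], [-0.001, -0.007, -1.0]]
ft_force: [0.2, -0.6, -0.1]
width: 60.0
grip_force: 0.0
```

Call:
move_arm:
  deltas:
    - [0,0,0,0.04,-1,0,0.3]
    - [0,0,0,0.04,-1,0,0.3]
    - [0,0,0,0,0,0,0.3]
    - [0,0,0,0,0,0,0.3]
    - [0,0,0,0,0,0,0.3]
    - [0,0,0,0,0,0,0.3]

```text
t: 28.65
ee_pos: [572.1, -265.1, 190.5]
eef_rot: [[-0.042, 0.999, -0.006], [0.999, 0.042, -0.0], [-0.0, -0.006, -1.0]]
ft_force: [0.2, 0.6, -0.2]
width: 59.7
grip_force: 0.0
```

```bash
python3 - <<'E'
from meas import *
im=meas('post_medium',70)
E
```

```text
28.7 [ 572.01 -265.44  190.56] yaw y 2.387718212723433 tilt [-0.01 -0.   -1.  ] [ 8.9  27.81 17.4  97.53 -9.43 56.43 32.07] 59.84485082603605
0.74 [330.  232.4]
  rect px [329. 240.] [42. 43.] centre [ 574.49 -271.23] [(np.float64(29.0), np.float64(4.3)), (np.float64(29.5), np.float64(5.1))]
0.73 [329.  225.1]
```

Call:
move_arm:
  deltas:
    - [0,0,0.27,0.04,-0.09,-0.6,0.3]
    - [0,0,0,0,0,-0.7,0.3]
    - [0,0,0,0,0,-0.7,0.3]
    - [0,0,0,0,0,-0.54,0.3]
    - [0,0,0,0,0,0,0.3]
    - [0,0,0,0,0,0,0.3]
    - [0,0,0,0,0,0,0.7]
    - [0,0,0,0,0,0,1]
    - [0,0,0,0,0,0,1]
    - [0,0,0,0,0,0,1]

```text
t: 30.1
ee_pos: [575.1, -272.6, 39.8]
eef_rot: [[-0.077, 0.997, -0.004], [0.997, 0.077, -0.002], [-0.001, -0.004, -1.0]]
ft_force: [-1.8, -0.6, 7.7]
width: 29.2
grip_force: 59.4
```

Call:
move_arm:
  deltas:
    - [0,0,0,0,0,0.85,1]
    - [0,0,0,0,0,0.85,1]
    - [0,0,-0.24,-0.02,0.75,0,1]
    - [0,0,0,-0.03,0.9,0,1]
    - [0,0,0,-0.03,0.9,0,1]
    - [0,0,0,-0.03,0.9,0,1]
    - [0,0,0,-0.03,0.9,0,1]
    - [0,0,0,-0.03,0.9,0,1]
    - [0,0,0,-0.03,0.9,0,1]
    - [0,0,0,-0.02,0.9,0,1]

```text
t: 31.35
ee_pos: [560.5, 152.4, 140.4]
eef_rot: [[-0.044, 0.999, -0.006], [0.999, 0.044, -0.001], [-0.0, -0.006, -1.0]]
ft_force: [0.0, 0.3, -0.8]
width: 28.9
grip_force: 59.7
```

Call:
move_arm:
  deltas:
    - [0,0,0,0,0,0,1]
    - [0,0,0,0,0,0,1]
    - [0,0,0,0,0,0,1]
    - [0,0,0,0,0,0,1]

```text
t: 31.85
ee_pos: [561.1, 149.2, 140.2]
eef_rot: [[-0.041, 0.999, -0.006], [0.999, 0.041, -0.001], [-0.001, -0.006, -1.0]]
ft_force: [0.2, -0.4, -1.9]
width: 29.1
grip_force: 59.7
```

Call:
move_arm:
  deltas:
    - [0,0,0,0.02,0.02,-0.3,1]
    - [0,0,0,0,0,-0.6,1]
    - [0,0,0,0,0,-0.4,1]
    - [0,0,0,0,0,-0.15,1]
    - [0,0,0,0,0,-0.05,1]
    - [0,0,0,0,0,0,1]
    - [0,0,0,0,0,0,1]

```text
t: 32.72
ee_pos: [562.7, 152.2, 51.0]
eef_rot: [[-0.044, 0.999, -0.005], [0.999, 0.044, -0.0], [-0.0, -0.005, -1.0]]
ft_force: [-0.5, -0.1, -1.2]
width: 29.0
grip_force: 59.7
```

Call:
move_arm:
  deltas:
    - [0,0,0,0,0,-0.04,1]
    - [0,0,0,0,0,0,1]
    - [0,0,0,0,0,0,1]

```text
t: 33.1
ee_pos: [562.2, 152.1, 47.9]
eef_rot: [[-0.044, 0.999, -0.006], [0.999, 0.044, -0.001], [-0.0, -0.006, -1.0]]
ft_force: [0.4, -0.2, 0.2]
width: 28.9
grip_force: 59.9
```

Call:
move_arm:
  deltas:
    - [0,0,0,0,-0.02,0,1]
    - [0,0,0,0,0,-0.03,1]
    - [0,0,0,0,0,0,1]

```text
t: 33.48
ee_pos: [562.2, 151.1, 47.8]
eef_rot: [[-0.044, 0.999, -0.006], [0.999, 0.044, 0.0], [0.0, -0.006, -1.0]]
ft_force: [-5.5, -0.4, 14.0]
width: 29.5
grip_force: 61.7
```

Call:
move_arm:
  deltas:
    - [0,0,0,0,0,0,0.5]
    - [0,0,0,0,0,0,0.4]
    - [0,0,0,0,0,0.6,0.4]
    - [0,0,0,0,0,0.9,0.4]
    - [0,0,-0.6,-0.24,-0.83,0.3,0.4]
    - [0,0,-0.6,-0.24,-0.83,0.3,0.3]
    - [0,0,-0.6,-0.24,-0.84,0,0.3]
    - [0,0,-0.6,-0.25,-0.84,0,0.3]
    - [0,0,-0.6,-0.25,-0.84,0,0.3]
    - [0,0,-0.55,-0.25,-0.84,0,0.3]

```text
t: 34.72
ee_pos: [473.1, -152.0, 171.9]
eef_rot: [[0.439, 0.898, -0.006], [0.899, -0.439, 0.002], [-0.001, -0.006, -1.0]]
ft_force: [-0.1, -0.1, 0.4]
width: 60.1
grip_force: 0.0
```

Call:
move_arm:
  deltas:
    - [0,0,0,0,0,0,0.3]
    - [0,0,0,0,0,0,0.3]
    - [0,0,0,0,0,0,0.3]
    - [0,0,0,0,0,0,0.3]

```text
t: 35.22
ee_pos: [474.2, -149.3, 171.7]
eef_rot: [[0.435, 0.901, -0.006], [0.901, -0.435, 0.002], [-0.001, -0.007, -1.0]]
ft_force: [0.4, 0.5, -0.4]
width: 60.0
grip_force: 0.0
```

```bash
python3 - <<'E'
from meas import *
im=meas('post_short',55)
E
```

```text
35.275 [ 474.15 -149.46  171.79] yaw y -25.77677276276929 tilt [-0.01  0.   -1.  ] [ -8.04  17.31  25.7  117.16 -10.04  47.98  -2.32] 59.49397786357251
0.96 [136.9  67.1]
  rect px [136.  68.] [108.  47.] centre [416.39  -7.18] [(np.float64(28.6), np.float64(17.1)), (np.float64(58.5), np.float64(24.5))]
0.88 [393.4  99.7]
  rect px [394. 100.] [89. 48.] centre [549.2  -91.64] [(np.float64(27.9), np.float64(85.0)), (np.float64(52.3), np.float64(0.6))]
0.94 [139.9  67. ]
```

View pics/post_short_w.png

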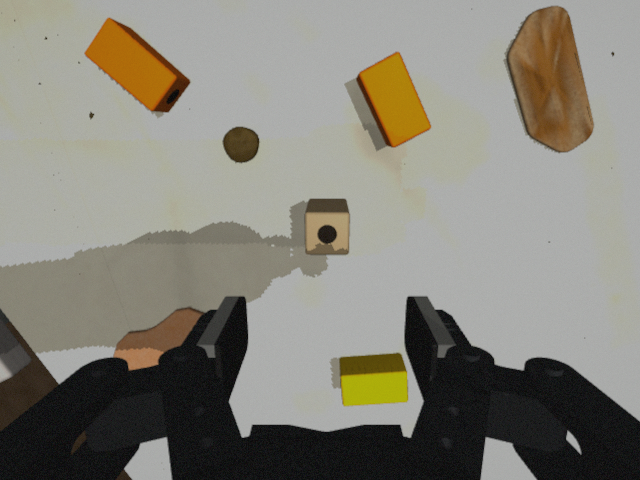

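```bash
python3 -c "
from h import *
print(get_obs()['ee_pos'],onplane('wrist',(327.5,233),55))"
```

```text
[ 473.97433009 -150.04217263  171.85410162] [ 475.74767531 -149.03028847   55.        ]
```

Call:
move_arm:
  deltas:
    - [0,0,0,0.03,0.01,-0.6,0.3]
    - [0,0,0,0,0,-0.7,0.3]
    - [0,0,0,0,0,-0.7,0.3]
    - [0,0,0,0,0,-0.48,0.3]
    - [0,0,0,0,0,0,0.3]
    - [0,0,0,0,0,0,0.3]
    - [0,0,0,0,0,0,0.7]
    - [0,0,0,0,0,0,1]
    - [0,0,0,0,0,0,1]
    - [0,0,0,0,0,0,1]

```text
t: 36.67
ee_pos: [476.5, -149.9, 24.4]
eef_rot: [[0.437, 0.9, -0.004], [0.9, -0.437, 0.002], [0.0, -0.004, -1.0]]
ft_force: [-1.5, 0.8, 4.5]
width: 29.6
grip_force: 59.1
```

Call:
move_arm:
  deltas:
    - [0,0,0,0,0,0.85,1]
    - [0,0,0,0,0,0.85,1]
    - [0,0,0.71,0.29,0.85,0,1]
    - [0,0,0.71,0.29,0.85,0,1]
    - [0,0,0.71,0.29,0.86,0,1]
    - [0,0,0.71,0.29,0.86,0,1]
    - [0,0,0.7,0.29,0.86,0,1]
    - [0,0,0,0,0,0,1]
    - [0,0,0,0,0,0,1]
    - [0,0,0,0,0,0,1]

```text
t: 37.92
ee_pos: [562.4, 105.2, 125.3]
eef_rot: [[-0.04, 0.999, -0.006], [0.999, 0.04, -0.002], [-0.001, -0.007, -1.0]]
ft_force: [0.1, -0.1, -0.6]
width: 29.3
grip_force: 59.7
```

Call:
move_arm:
  deltas:
    - [0,0,0,0,0,0,1]
    - [0,0,0,0,0,0,1]

```text
t: 38.17
ee_pos: [562.6, 106.2, 125.2]
eef_rot: [[-0.041, 0.999, -0.006], [0.999, 0.041, -0.001], [-0.001, -0.006, -1.0]]
ft_force: [0.0, 0.7, -0.6]
width: 29.4
grip_force: 59.7
```

Call:
move_arm:
  deltas:
    - [0,0,0,0.01,-0.01,-0.3,1]
    - [0,0,0,0,0,-0.6,1]
    - [0,0,0,0,0,-0.4,1]
    - [0,0,0,0,0,-0.15,1]
    - [0,0,0,0,0,-0.05,1]
    - [0,0,0,0,0,0,1]
    - [0,0,0,0,0,0,1]

```text
t: 39.05
ee_pos: [563.9, 106.6, 36.0]
eef_rot: [[-0.042, 0.999, -0.005], [0.999, 0.042, -0.0], [-0.0, -0.005, -1.0]]
ft_force: [-0.0, 0.0, -1.9]
width: 28.8
grip_force: 59.7
```

Call:
move_arm:
  deltas:
    - [0,0,0,0,0,-0.04,1]
    - [0,0,0,0,0,0,1]
    - [0,0,0,0,0,0,1]

```text
t: 39.42
ee_pos: [563.3, 106.4, 32.8]
eef_rot: [[-0.042, 0.999, -0.006], [0.999, 0.042, -0.001], [-0.001, -0.006, -1.0]]
ft_force: [-0.4, 0.9, -0.7]
width: 28.9
grip_force: 59.7
```

Call:
move_arm:
  deltas:
    - [0,0,0,0,0,-0.03,1]
    - [0,0,0,0,0,0,1]
    - [0,0,0,0,0,0,1]

```text
t: 39.8
ee_pos: [563.4, 106.4, 32.4]
eef_rot: [[-0.042, 0.999, -0.006], [0.999, 0.042, -0.0], [0.0, -0.006, -1.0]]
ft_force: [-4.4, -1.6, 11.8]
width: 29.2
grip_force: 61.3
```

Call:
move_arm:
  deltas:
    - [0,0,0,0,0,0,0.5]
    - [0,0,0,0,0,0,0.45]
    - [0,0,0,0,0,0.5,0.45]
    - [0,0,0,0,0,0.9,0.45]
    - [0,0,0,0,0.3,0.9,0.45]
    - [0,0,0,0,0.3,0.9,0.45]
    - [0,0,0,0,0.4,0.4,0]
    - [0,0,0,0,0,0,0]
    - [0,0,0,0,0,0,0]
    - [0,0,0,0,0,0,0]

```text
t: 41.05
ee_pos: [562.6, 164.8, 245.2]
eef_rot: [[-0.041, 0.999, -0.009], [0.999, 0.041, -0.003], [-0.002, -0.009, -1.0]]
ft_force: [0.3, 0.3, -0.4]
width: 85.0
grip_force: 0.0
```

```bash
python3 - <<'E'
from fitc import *
np.set_printoptions(precision=2,suppress=True)
o=get_obs();im=save('wrist','w9');print(o['t'],np.array(o['ee_pos']),camera_params('wrist')['world_from_camera'][:3,3])
a=cv2.cvtColor(im[60:400,130:510],cv2.COLOR_RGB2BGR);g=cv2.cvtColor(grab_frame('scene')[150:250,210:320],cv2.COLOR_RGB2BGR)
a=cv2.resize(a,None,fx=1.3,fy=1.3);g=cv2.resize(g,None,fx=2.7,fy=2.7,interpolation=cv2.INTER_CUBIC)
H=max(a.shape[0],g.shape[0]);pad=lambda i:cv2.copyMakeBorder(i,0,H-i.shape[0],0,0,cv2.BORDER_CONSTANT)
c=np.hstack([pad(a),pad(g)]);print(c.shape);cv2.imwrite('pics/c9.png',c)
E
```

```text
41.05 [562.61 164.8  245.2 ] [562.32 235.47 388.01]
(442, 791, 3)
```

View pics/c9.png

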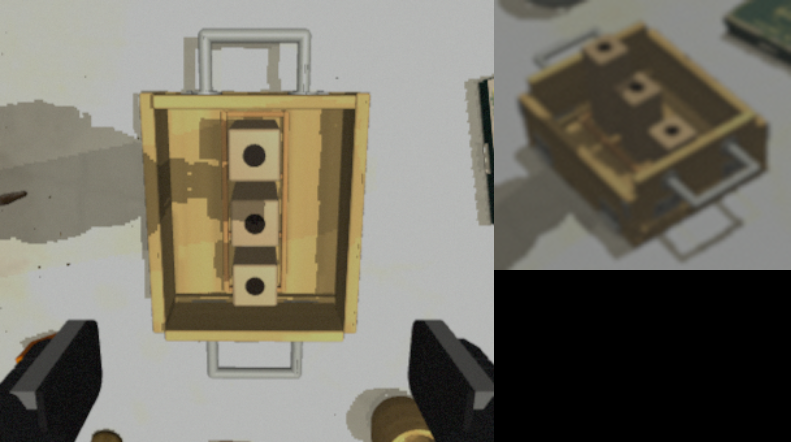

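```bash
python3 -c "
from rig import *
print(finish_job())"
```

```text
the job is handed in; nothing more can be done
None
```

I raised both end walls to their stops and stood the short post on end. The posts are now in the bays, tallest on the left to shortest on the right; the last picture agrees, and I handed the job in at about 41 s of the 72 s allowed.

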